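Open an extraction slide gate with a pull hook

TASK

Open the slide gate of the dust extraction inlet with the pull hook that lies on the rubber mat: feed the curved hook round through the swinging eye on the end of the gate plate, and draw the plate gently out until you feel it come up firm against its stop. Then ease the hook back out of the eye, leaving the gate fully open, and lay the hook down flat with its handle on the mat, without dropping it. Do not strain the eye, do not touch the gate with the gripper, and leave the other things on the bench where they are.

Things in the scene. Friction and masses are not known exactly. Their poses are not given: they have to be found in the camera images.
- hook_grip (a point): Middle of the wooden handle of the pull hook, a loose 0.24 kg tool lying flat: flat-sided bar 100 mm long, 24 wide, 22 high; this point is 11 mm above its underside. x runs along the tool from handle to hook, z up out of the hook's plane, y left. From the handle's front (x = 50 mm) an 8 mm steel rod runs at mid height straight to x = 101 mm and there bends over to +y into the hook.
- hook_centre (a point): Empty middle of the hook's circular curve, 135 mm ahead of hook_grip, same axes. The rod goes round it in the x-y plane at 24 mm (to the rod's centre line), from 135 degrees (from +x towards +y) by 90 and 0 degrees (foremost point) to the tip at -90. The mouth of the hook lies on its -y side, between tip and straight rod.
- hook_tip (a point): Centre of the hook's round tip (radius 4 mm), 24 mm to -y of hook_centre, pointing back along -x; same axes. The hook goes in flat at the eye's height, tip from the eye's +y side towards -y, by swinging it about hook_centre while that point keeps 24 mm in front of the hole.
- eye_pin (a point): Upright pin on the gate plate's end, 48 mm above the bench, in a fork 15 mm wide, on which the pull eye swings; z up, +x into the gate, -x the way the plate draws out. The eye is an upright steel ring (hole 11.5 mm, bar 7 mm, 26 mm over all), hole middle 30 mm from the pin; straight out it lies on -x, hole axis along y.
- plate_end (a point): Middle of the end of the 84 mm wide steel gate plate, 16 mm behind eye_pin, same axes. The eye swings level about the pin up to 0.45 rad to each side, against stops. Its angle differs each time and is not measured: see or feel it. It turns stiffly (5 N at the hole), stays where left, and is drawn straight by a pull. Pressing it with over 25 N in any direction strains it.
- plate (a joint): How far the plate is drawn out, m: 0 shut, grows along eye_pin's -x; begins at 0 to 0.012; stays where left. It runs to a hard stop over 50 mm from shut; just where is not given and must be felt. It drags with 8 N (3 N more at 50 mm/s); at the stop the pull rises steeply: 14 to 20 N there is a firm pull, more than 25 N strains the eye.
- mat: Fixed black rubber mat, 300 by 120 mm, 3 mm thick, under the hook; origin at the middle of its underside, x along its long side.
- gate: Fixed extraction inlet of bare metal; origin on the bench at the axis of its upright 77 mm duct, x as eye_pin's (pin 103 mm along -x when shut). The frame round the plate is 130 mm (x) by 104 mm (y), 59 mm high; above it the duct bends off to +y into a bell mouth. Open space on its -y side. Not to be touched by the gripper.
- spanner: Bystander: steel spanner 160 mm long.
- spray_can: Bystander: can 54 mm across, 160 mm high; origin at its foot.
- oil_bottle: Bystander: grey bottle 60 mm across, 150 mm high; origin at its foot.
- bush: Bystander: flanged steel bush 60 mm across, 42 mm high; origin at its foot.
- bar: Bystander: aluminium bar offcut 24 mm across, 130 mm long, lying.
- insert_box: Bystander: flat grey box 75 x 45 x 23 mm; origin at its foot.
- collet: Bystander: dark steel collet 32 mm across, 34 mm high; origin at its foot.

How it is judged:
On the way, in this order (a step that is already met when the one before it is completed fails the run):
1. the hook has swung home in the eye, its mouth facing the pin across the ring, before the plate is drawn more than 30 mm out (distance between hook_centre and eye_pin between 0.045 and 0.064 m and z of hook_centre in the frame of eye_pin between -0.008 and 0.008 m and x of eye_pin in the frame of hook_grip above 0.135 m and y of eye_pin in the frame of hook_grip between -0.03 and 0.03 m and angle between the z axis of hook_grip and the z axis of eye_pin, either way round below 0.2 rad and value of joint plate below 0.03 m), for 0.1 s.
2. the plate is drawn up firm against its stop (within 3 mm, pull of 12 N or more) by the hook in the eye (value of joint plate above 0.061 m and contact force between hook and plate above 12 N and y of hook_centre in the frame of eye_pin between -0.015 and 0.015 m and distance between hook_centre and eye_pin between 0.045 and 0.064 m and z of hook_centre in the frame of eye_pin between -0.008 and 0.008 m and x of eye_pin in the frame of hook_grip above 0.135 m and y of eye_pin in the frame of hook_grip between -0.03 and 0.03 m and angle between the z axis of hook_grip and the z axis of eye_pin, either way round below 0.2 rad), for 0.03 s.
3. the hook is out of the eye and well clear of it, the gate still open (distance between hook_centre and eye_pin above 0.1 m and value of joint plate above 0.06 m), for 0.1 s.
4. the hook is set down on the mat (within 8 mm of it) while still held (height (world z) of hook_grip below 0.022 m and contact force between the fingers and hook above 1 N and distance between hook_centre and eye_pin above 0.1 m), for 0.04 s.
At the end, for the whole second after the job is handed in: The gate plate stands fully open, within 4 mm of its stop (plate reading above 0.060 m); the hook lies still and flat (within 7 degrees), right way up, the middle of its handle over the mat; nothing else has been disturbed (value of joint plate above 0.06 m and height (world z) of hook_grip below 0.018 m and angle between hook_grip's own z axis and vertical below 0.12 rad and x of hook_grip in the frame of mat between -0.14 and 0.14 m and y of hook_grip in the frame of mat between -0.055 and 0.055 m and linear speed of hook below 0.02 m/s); the robot touches nothing.
It fails at once if the eye is strained: the hook presses on the gate plate or its eye with more than 25 N (contact force between hook and plate above 25 N).
It fails at once if the gripper or arm touches the gate plate (over 2 N) (contact force between any of the fingers, the arm and plate above 2 N).
It fails at once if the gripper or arm touches the gate's frame or duct (over 2 N) (contact force between any of the fingers, the arm and gate above 2 N).
It fails at once if another thing on the bench is moved by more than 25 mm (distance of any of spanner, spray_can, oil_bottle, bush, bar, insert_box, collet from where it was at the start of the episode above 0.025 m).
It also fails if it takes over 72 s, if anything falls off the work surface, if the arm or the gripper's body presses on something with over 40 N, if the wrist force passes 120 N, or if a joint passes its speed limit or range.

ROBOT

A 7-joint arm with a two-finger parallel gripper is mounted at the origin on the work surface. World frame = base frame: x ahead of the robot, y to its left, z up, the work surface at z = 0. Lengths are in m, angles in rad, forces in N, time in s.
With the tool pointing down it reaches from about 0.425 to 0.825 m from the base axis. Payload 3.6 kg.
Tool frame: the origin (TCP) lies where the fingers leave the gripper's body, on its centre line; the fingertips stand 73 mm ahead of it and the grasp point (between the pads) lies 54 mm ahead of it; x points along the fingers, y is the direction in which the jaws open and shut, and the axes are right-handed (so a half turn about x gives the same grasp; the last joint's range is limited). The gripper opens to 85 mm and grips with 20 to 120 N. Pads are 22 mm wide; open, the fingers measure 114 mm over their backs; the gripper's body (76 mm by 85 mm) begins 54 mm behind the grasp point. The pads swing forward as they close: fully open they stand 13 mm farther back than shut.
Start: joints at [1.228, 0.615, -0.013, 1.423, 0.008, 1.103, -0.04], TCP at [0.202, -0.618, 0.304] pointing down, gripper open.
Joint ranges: [-3.12, 3.12], [-0.3, 2.06], [-1.34, 1.32], [0.26, 2.42], [-1.36, 4.5], [0.01, 1.98], [-2.84, 2.84]. Speed limits (rad/s): [2.79, 2.79, 3.14, 3.14, 3.14, 3.14, 3.14].

INTERFACE

Orientations are given as a unit quaternion [x, y, z, w].
In Python, from station import arm, snapshot, camera_info, ticket gives the robot as it stands. Calls block until the motion is done:
- arm.movep(position, orientation): joint-space move of the TCP to a pose.
- arm.line_to(position, velocity=0.15, ori=None): straight line of the TCP; ori=None keeps the orientation; velocity is the mean speed in m/s.
- arm.move_j(angles): joint-space move.
- arm.move_gripper(opening, effort=None): opening from 0.0 (shut) to 1.0 (fully open); effort is the grip in N (None keeps the last); returns when the fingers have stopped.
- arm.pause(seconds).
- arm.ik(position, orientation): joint angles nearest the present ones, or None.
- snapshot(name): name is "side" or "top"; returns the picture (480x640x3 uint8, blue, green, red); there is no depth.
- camera_info(name): a dict with "fx", "fy", "cx", "cy" (pixels), "R" (3x3) and "t" (3): a world point X has camera coordinates R X + t. Camera axes: x right, y down, z forward; pixel columns grow to the right and rows downward; lengths in m; the calibration is good to about 2 mm. A picture is of the moment at which its call begins. camera_info takes no time and is no camera call.
A pose or a line that the arm cannot do raises arm.MotionError and nothing moves.
- ticket.finish_job(): hands the job in, once; it reports no verdict.
Readings, each from a call of its own:
- arm.read_time(): time.
- arm.read_joint_positions(): joint angles.
- arm.read_dq(): joint speeds.
- arm.read_effort(): joint torques, N m.
- arm.read_tool_pos(): TCP position.
- arm.read_eef_rot(): TCP orientation.
- arm.read_ft_force(): force on the tool from outside, world axes, zero at the start.
- arm.read_wrist_torque(): the same for the moment, N m.
- arm.read_opening(): opening from 0.0 (shut) to 1.0 (fully open).
Only numpy, scipy, OpenCV 4.12 (cv2) and the standard library are available. Lean on these libraries where they do the work, as an engineer would, in place of code of your own. Each camera call takes 0.05 s, during which the arm holds its last target.

## Working session

There is one attempt and no reset: what is moved stays moved. The work goes in short steps, each a Python script; the robot and the scene stay as the last script left them, time stands still between calls to the robot, and variables do not carry over. Pictures are saved under pics/ and viewed, and the job is handed in when it is done.

```bash
ls; mkdir -p pics; python3 - <<'E'
from station import arm, snapshot, camera_info
import cv2
for n in("side","top"):
    im=snapshot(n); cv2.imwrite(f"pics/{n}0.png",im); print(n,camera_info(n))
print(arm.read_time(),arm.read_tool_pos(),arm.read_eef_rot(),arm.read_opening(),arm.read_ft_force())
E
```

```text
pics
side {'fx': 596.2810262526593, 'fy': 596.2810262526593, 'cx': 318.7875374069095, 'cy': 230.5123137310228, 'R': array([[-0.80041489, -0.59944537,  0.00112061],
       [-0.31430212,  0.41808146, -0.85230398],
       [ 0.51044117, -0.682549  , -0.52304558]]), 't': array([0.45039352, 0.23736067, 1.19371531])}
top {'fx': 451.94650437145924, 'fy': 451.94650437145924, 'cx': 322.7997993799546, 'cy': 246.02119756865815, 'R': array([[ 0.02565767, -0.99966919, -0.00178936],
       [-0.97554971, -0.0246477 , -0.21839243],
       [ 0.21827608,  0.00734905, -0.97585939]]), 't': array([-0.02662981,  0.58668773,  1.00523201])}
0.1 [ 0.20176035 -0.61735044  0.30285733] [-0.69817104 -0.11202907  0.69843508 -0.11043155] 1.0000191232846671 [-0.01524943  0.2109371  -0.9569073 ]
```

View pics/side0.png

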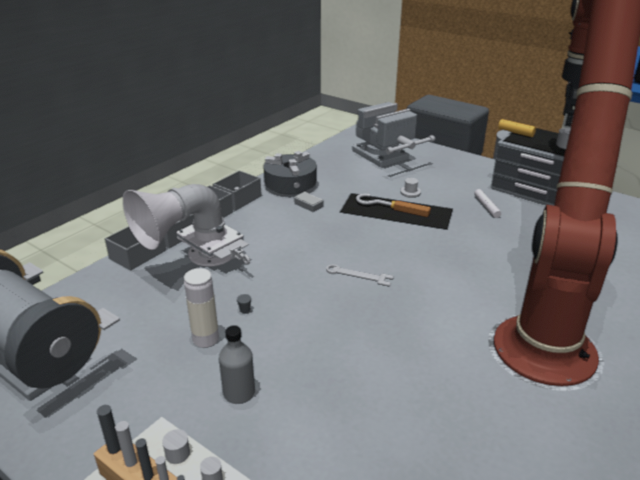

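View pics/top0.png

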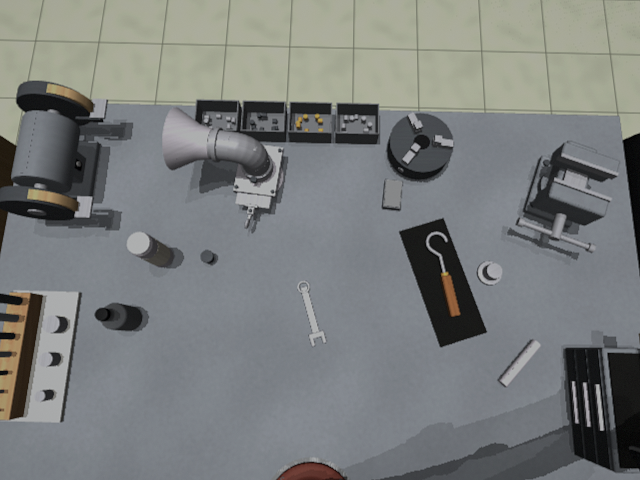

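```bash
cat > h.py <<'E'
import numpy as np, cv2
from station import arm, snapshot, camera_info
def proj(n,X):
    c=camera_info(n); p=c["R"]@np.asarray(X,float)+c["t"]; return np.array([c["fx"]*p[0]/p[2]+c["cx"],c["fy"]*p[1]/p[2]+c["cy"]])
def ray(n,uv):
    c=camera_info(n); d=c["R"].T@np.array([(uv[0]-c["cx"])/c["fx"],(uv[1]-c["cy"])/c["fy"],1]); return -c["R"].T@c["t"], d
def onz(n,uv,z):
    o,d=ray(n,uv); return o+d*(z-o[2])/d[2]
def tri(a,b):
    o1,d1=ray("side",a);o2,d2=ray("top",b)
    A=np.c_[d1,-d2]; s=np.linalg.lstsq(A,o2-o1,rcond=None)[0]
    p,q=o1+d1*s[0],o2+d2*s[1]; return (p+q)/2,np.linalg.norm(p-q)
def crop(im,u0,v0,u1,v1,k,fn):
    c=cv2.resize(im[v0:v1,u0:u1],None,fx=k,fy=k,interpolation=cv2.INTER_CUBIC)
    for u in range((u0+9)//10*10,u1,10):
        cv2.line(c,(int((u-u0+.5)*k),0),(int((u-u0+.5)*k),6),(0,255,255),1); cv2.putText(c,str(u),(int((u-u0+.5)*k)-10,18),0,.4,(0,255,255),1)
    for v in range((v0+9)//10*10,v1,10):
        cv2.line(c,(0,int((v-v0+.5)*k)),(6,int((v-v0+.5)*k)),(0,255,255),1); cv2.putText(c,str(v),(8,int((v-v0+.5)*k)+4),0,.4,(0,255,255),1)
    cv2.imwrite("pics/"+fn,c)
E
python3 - <<'E'
from h import *
t=cv2.imread("pics/top0.png");s=cv2.imread("pics/side0.png")
crop(t,220,140,300,240,6,"t_gate.png")
crop(t,390,210,500,350,4,"t_hook.png")
crop(s,170,200,270,280,7,"s_gate.png")
crop(s,335,175,455,230,6,"s_hook.png")
E
```

```text
(no output)
```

View pics/t_gate.png

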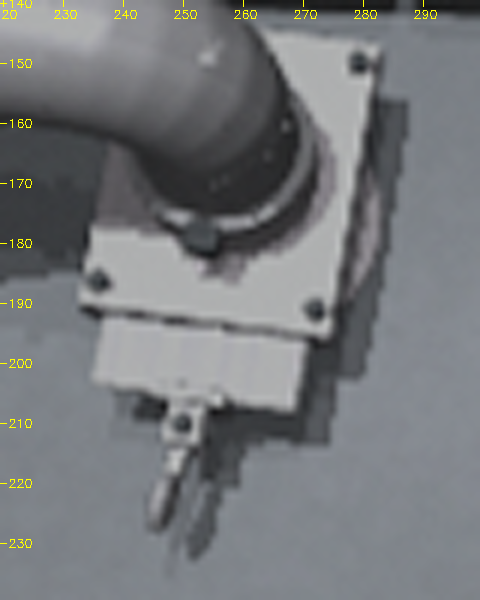

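View pics/s_gate.png

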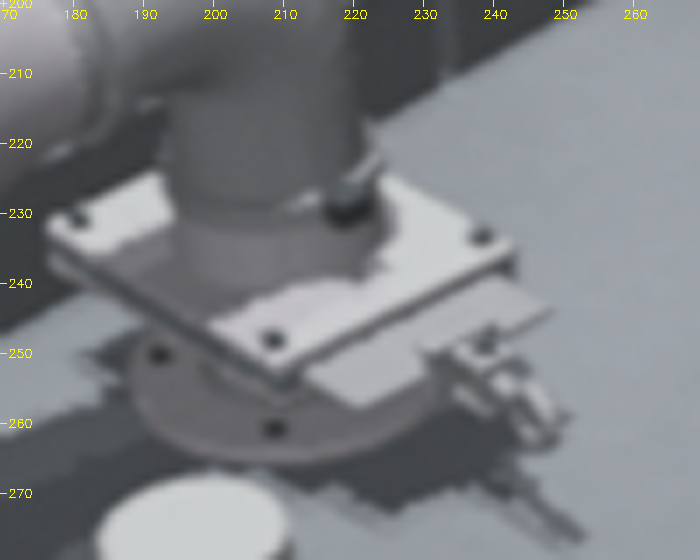

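View pics/t_hook.png

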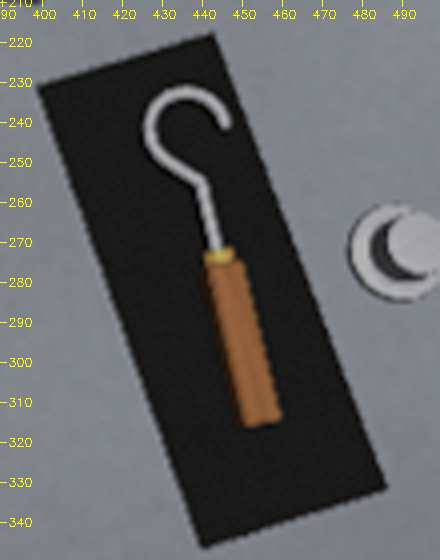

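View pics/s_hook.png

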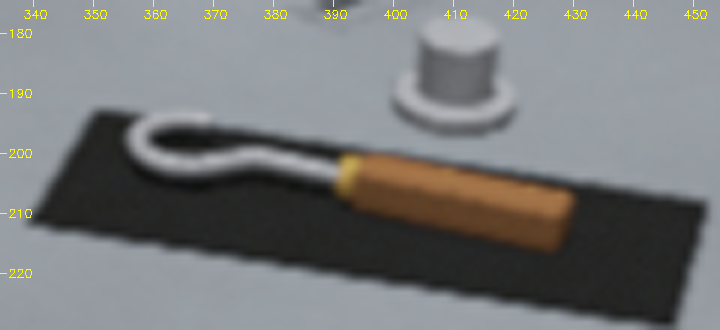

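```bash
python3 - <<'E'
from h import *
t=cv2.imread("pics/top0.png")
for n in("side","top"): c=camera_info(n); print(n,-c["R"].T@c["t"])
hsv=cv2.cvtColor(t,cv2.COLOR_BGR2HSV)
# steel on mat
roi=np.zeros(t.shape[:2],np.uint8); cv2.fillPoly(roi,[np.array([[402,234],[440,222],[480,330],[442,342]])],255)
g=t.max(2)
st=(g>100)&(hsv[...,1]<60)&(roi>0)
v,u=np.nonzero(st); w=(g[v,u]-60.)
P=np.array([onz("top",(a,b),0.014)[:2] for a,b in zip(u,v)])
org=(hsv[...,1]>110)&(g>60)&(roi>0); v2,u2=np.nonzero(org)
cnt,_=cv2.findContours(org.astype(np.uint8),0,1); cc=max(cnt,key=cv2.contourArea); r=cv2.minAreaRect(cc)
H=np.array([onz("top",p,0.025)[:2] for p in cv2.boxPoints(r)]); print("handle corners",H.round(4), H.mean(0), np.linalg.norm(H-np.roll(H,1,0),axis=1))
# circle fit on forward part, robust
from scipy.optimize import least_squares
c0=onz("top",(436,242),0.014)[:2]
sel=np.linalg.norm(P-c0,axis=1)<0.036
# exclude rod toward handle
hc=H.mean(0); d=(c0-hc)/np.linalg.norm(c0-hc)
sel&=((P-c0)@d>-0.012)
f=least_squares(lambda q:np.linalg.norm(P[sel]-q[:2],axis=1)-q[2],[*c0,.024],loss="soft_l1",f_scale=.002)
print("centre",f.x, sel.sum())
rod=((P-hc)@d>0.058)&((P-hc)@d<0.095)&(np.linalg.norm(P-c0,axis=1)>0.03)
m=P[rod].mean(0); print("rod mid",m,rod.sum())
C=f.x[:2]; a=C-m; 
print("yaw centre-rod",np.arctan2(*a[::-1]),"centre-handle",np.arctan2(*(C-hc)[::-1]),np.linalg.norm(C-hc),np.linalg.norm(a))
for nm,uvs in dict(mat=[(399,231),(443,218),(486,332),(440,346)]).items():
    M=np.array([onz("top",p,.003) for p in uvs]);print(nm,M.round(4),M.mean(0))
# gate points
for nm,a,b in [("pin",(239,249),(249.7,210)),("eyeend",(248.5,259),(246,226)),("c1",(273,252.5),(234,191)),("c2",(503,235) if 0 else (242,235),(274,195.5)),("p1",(221,257.5),(235,203.5)),("p2",(248,244.5),(269,208)),("bolt1",(208.5,248),(235.5,186)),("bolt2",(238,233),(272,191)),("bolt3",(181,231),(281-1.5,149.5))]:
    print(nm,*[x if np.isscalar(x) else x.round(4) for x in tri(a,b)])
E
```

```text
side [-0.1742168   0.98551941  0.82616624]
top [ 0.35360821 -0.01954801  1.1090456 ]
handle corners [[ 0.5372 -0.2963]
 [ 0.5438 -0.3199]
 [ 0.4379 -0.3424]
 [ 0.4316 -0.3193]] [ 0.48762001 -0.31948466] [0.10811072 0.02446877 0.10826162 0.02394314]
centre [ 0.61604801 -0.29359622  0.02407595] 102
rod mid [ 0.56275062 -0.30480461] 44
yaw centre-rod 0.20727860553696986 centre-handle 0.19891375526982297 0.13101131037610042 0.05446320323517623
mat [[ 0.6447 -0.2026  0.003 ]
 [ 0.6817 -0.3148  0.003 ]
 [ 0.3992 -0.4088  0.003 ]
 [ 0.3635 -0.2973  0.003 ]] [ 0.52226387 -0.30589768  0.003     ]
pin [0.6715 0.1667 0.0624] 0.002001347787376122
eyeend [0.6341 0.175  0.0539] 0.0010013672881371192
c1 [0.6433 0.168  0.0972] 0.13359417947341898
c2 [0.7127 0.1111 0.0572] 0.0006060600877536188
p1 [0.6912 0.2061 0.0515] 0.0004607976267939637
p2 [0.6834 0.1229 0.0473] 4.7013143264997446e-05
bolt1 [0.7323 0.2054 0.0615] 0.0016656130080151246
bolt2 [0.722  0.1157 0.062 ] 0.0005132743629685485
bolt3 [0.8845 0.1262 0.0017] 0.05547401161748462
```

```bash
python3 - <<'E'
from h import *
t=cv2.imread("pics/top0.png");s=cv2.imread("pics/side0.png")
crop(t,232,185,282,235,12,"t_eye.png"); crop(s,225,235,260,270,17,"s_eye.png")
print("collet",onz("top",(208,258),.017),"spanner",onz("top",(303,287),.005),onz("top",(320,342),.005),"can top",onz("top",(140,244),.16),"bottle",onz("top",(105,315),.15))
for p in [(233.5,191),(274.5,195.5),(283,147.5)]: print(onz("top",p,.059))
print([ (p,onz("top",p,.061)[:2].round(4)) for p in [(249.7,210),(248.3,217),(245.5,227)]])
E
```

```text
collet [0.56051271 0.27052013 0.017     ] spanner [0.49632613 0.03469017 0.005     ] [ 0.36542595 -0.01057547  0.005     ] can top [0.56039734 0.38163373 0.16      ] bottle [0.40783839 0.44207278 0.15      ]
[0.72095943 0.21047905 0.059     ]
[0.7119041  0.10953608 0.059     ]
[0.8386165  0.09444739 0.059     ]
[((249.7, 210), array([0.6729, 0.1675])), ((248.3, 217), array([0.6552, 0.1698])), ((245.5, 227), array([0.6301, 0.175 ]))]
```

View pics/t_eye.png

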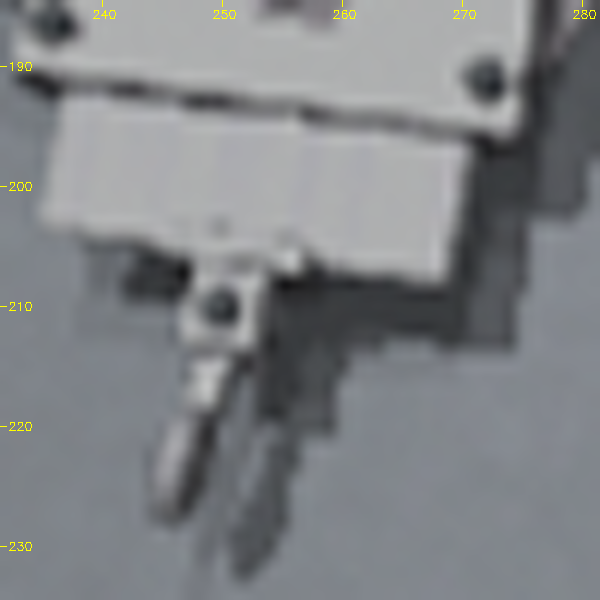

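View pics/s_eye.png

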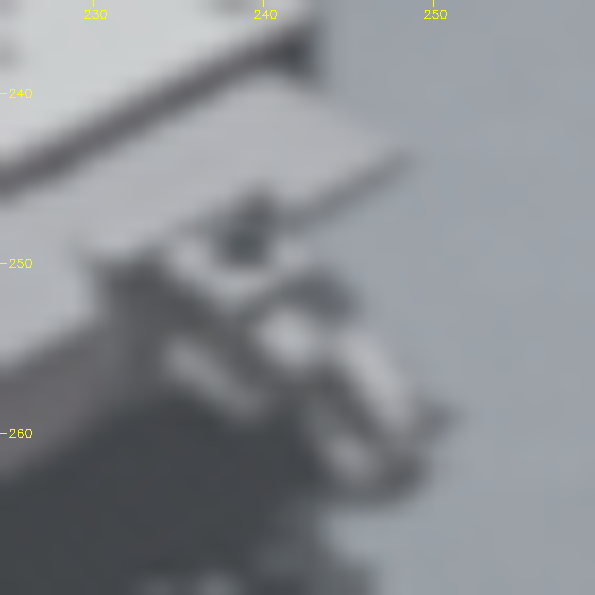

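```bash
python3 - <<'E'
from h import *
print(tri((246,258.7),(246.6,223)), tri((238.8,248.5),(249.9,210)))
for p in [(246.6,223),(246.0,228.3),(247.6,217.5)]: print(onz("top",p,.048), onz("top",p,.058))
g=-.1
E1=np.array([.6873,.1645]); pin=E1-.016*np.array([np.cos(g),np.sin(g)])
print(pin)
for a in (0,.1,.2,.3):
    d=-np.array([np.cos(g-a),np.sin(g-a)]); X=np.r_[pin+.03*d,.048]; print(a,X,proj("top",X),proj("side",X), "end",proj("top",np.r_[pin+.043*d,.048]))
print("pin",proj("top",np.r_[pin,.06]),proj("side",np.r_[pin,.06]))
E
```

```text
(array([0.6424239 , 0.17453313, 0.05105395]), np.float64(0.0009066817610449473)) (array([0.67173884, 0.16632492, 0.06334632]), np.float64(0.0009535152186238607))
[0.64366121 0.17535064 0.048     ] [0.64092756 0.17351378 0.058     ]
[0.63030328 0.175974   0.048     ] [0.62769552 0.17413127 0.058     ]
[0.65762152 0.17377911 0.048     ] [0.6547563  0.17195707 0.058     ]
[0.67137993 0.16609733]
0 [0.64152981 0.16909234 0.048     ] [249.11332296 223.90725113] [247.78433633 258.80499559] end [248.2529541  229.03678882]
0.1 [0.64197794 0.17205741 0.048     ] [247.90799199 223.69997205] [246.76816214 259.31699607] end [246.5210977  228.73813916]
0.2 [0.64271984 0.17496294 0.048     ] [246.7348859  223.37689256] [245.67309767 259.77551896] end [244.83586692 228.27272016]
0.3 [0.6437481  0.17777988 0.048     ] [245.60590713 222.94135277] [244.51030112 260.1755905 ] end [243.21447365 227.64541389]
pin [250.30585489 210.72504486] [238.883661   249.64270791]
```

```bash
cat >> h.py <<'E'
from scipy.spatial.transform import Rotation as Rn
SG=1
def quat(psi,sg=None):
    sg=SG if sg is None else sg
    x=np.array([0,0,-1.]); y=sg*np.array([-np.sin(psi),np.cos(psi),0]); return Rn.from_matrix(np.c_[x,y,np.cross(x,y)]).as_quat()
def u(a): return np.array([np.cos(a),np.sin(a)])
E
python3 - <<'E'
from h import *
G=np.array([.4838,-.321])
for sg in(1,-1):
    for nm,p,psi in [("grasp",G,.205),("ins0",np.array([.619,.179])-.135*u(1.8),1.8),("ins1",np.array([.619,.179])-.135*u(.8),.8),("ins2",np.array([.619,.179])-.135*u(-.27),-.27),("pull",np.array([.55,.178])-.135*u(-.1),-.1),("out",np.array([.55,.178])-.135*u(1.9),1.9)]:
        q=arm.ik(np.r_[p,.11],quat(psi,sg)); print(sg,nm,None if q is None else np.round(q,2))
E
```

```text
1 grasp [ 0.94  0.85 -0.65  1.8   0.73  0.75  1.67]
1 ins0 [-0.33  0.87  0.39  1.6  -0.44  0.76 -2.65]
1 ins1 [ 0.45  1.03 -1.15  1.93  1.14  1.04  1.13]
1 ins2 [-0.08  0.79 -0.59  1.93  0.72  0.65  0.17]
1 pull [-0.26  0.67 -0.32  2.14  0.52  0.4   0.47]
1 out [-0.33  0.8   0.34  1.77 -0.42  0.64 -2.56]
-1 grasp [ 0.54  0.76  0.01  1.81 -0.01  0.57 -0.8 ]
-1 ins0 [ 0.11  0.87 -0.39  1.59  0.43  0.77 -0.23]
-1 ins1 [-0.12  0.71 -0.12  1.95  0.16  0.49 -1.12]
-1 ins2 [-0.52  0.71  0.09  1.94 -0.13  0.49 -2.17]
-1 pull [-0.53  0.65  0.07  2.15 -0.13  0.34 -2.02]
-1 out [ 0.11  0.8  -0.38  1.76  0.45  0.67 -0.19]
```

```bash
sed -i 's/^SG=1/SG=-1/' h.py; python3 - <<'E'
from h import *
G=np.array([.4838,-.321]); q=quat(.205)
print("bush",onz("top",(489,273),.01))
arm.move_gripper(0.65)
arm.movep(np.r_[G,.16],q); print(arm.read_time(),arm.read_ft_force())
arm.line_to(np.r_[G,.078],.08); print(arm.read_tool_pos(),arm.read_ft_force())
for n in("side","top"): cv2.imwrite(f"pics/{n}1.png",snapshot(n))
crop(cv2.imread("pics/side1.png"),335,130,455,230,6,"s1.png"); crop(cv2.imread("pics/top1.png"),390,210,500,350,4,"t1.png")
print(arm.read_time())
E
```

```text
bush [ 0.54183666 -0.42131761  0.01      ]
2.1083 [-0.89601867  0.45039118  1.1149933 ]
[ 0.48417155 -0.32123393  0.0785431 ] [ 0.79528679 -0.65504455  0.20912504]
3.3833
```

View pics/s1.png

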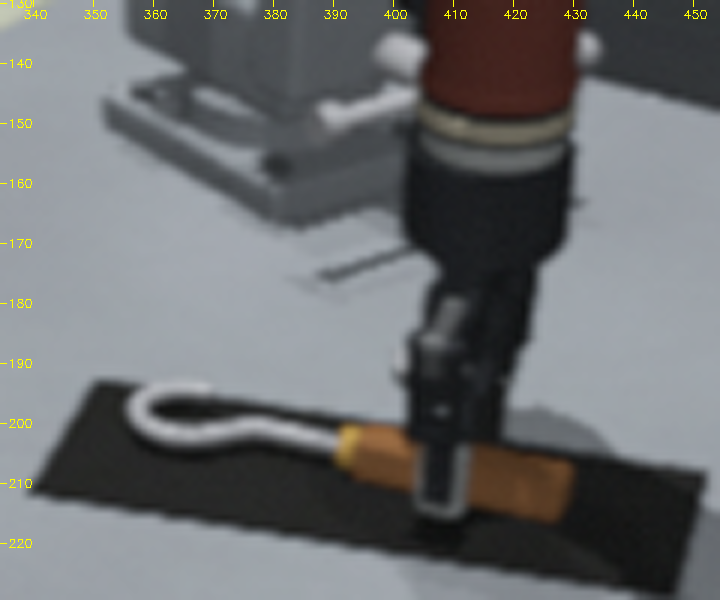

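View pics/t1.png

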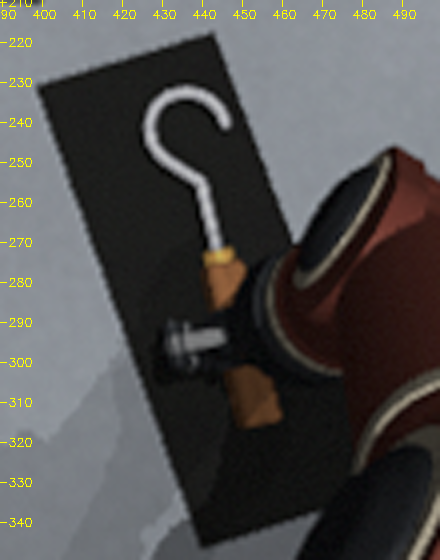

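```bash
cat >> h.py <<'E'
DZ=.0645   # TCP above hook plane
L=.135
def tcp_for(C,psi,z): # hook centre xy, yaw, hook z
    return np.r_[np.asarray(C)-L*u(psi),z+DZ], quat(psi)
def hookpose():
    p=np.array(arm.read_tool_pos()); R=Rn.from_quat(arm.read_eef_rot()).as_matrix(); y=R[:,1]*SG; psi=np.arctan2(-y[0],y[1])
    return p[:2]+L*u(psi),psi,p[2]-DZ
E
python3 - <<'E'
from h import *
arm.move_gripper(0.0,effort=90); print(arm.read_opening(),arm.read_tool_pos(),arm.read_ft_force(), hookpose())
p=np.array(arm.read_tool_pos()); p[2]+=.09
arm.line_to(p,.1); print(arm.read_tool_pos(),arm.read_ft_force(),arm.read_wrist_torque(),hookpose(),arm.read_time())
for n in("side","top"): cv2.imwrite(f"pics/{n}2.png",snapshot(n))
crop(cv2.imread("pics/side2.png"),335,100,455,230,5,"s2.png"); crop(cv2.imread("pics/top2.png"),390,200,520,340,4,"t2.png")
E
```

```text
0.25340082979161666 [ 0.48393421 -0.32120378  0.07865816] [-1.4288787  -0.86763811  5.87391495] (array([ 0.61611354, -0.29375154]), np.float64(0.20477810972531746), np.float64(0.014158161137840936))
[ 0.48345983 -0.32088529  0.16788467] [-0.10237457 -0.1194811  -2.30682752] [-0.01750199  0.09157882  0.0381753 ] (array([ 0.61563309, -0.29340384]), np.float64(0.2049991073507624), np.float64(0.10338466599929844)) 4.8333
```

View pics/s2.png

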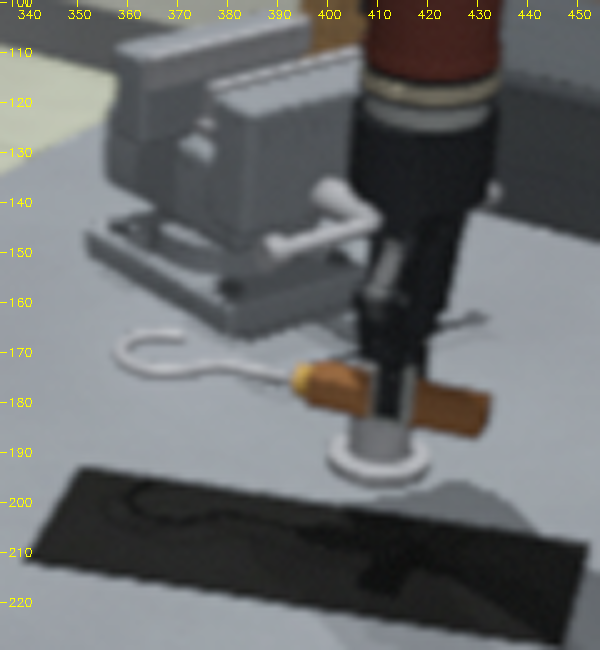

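View pics/t2.png

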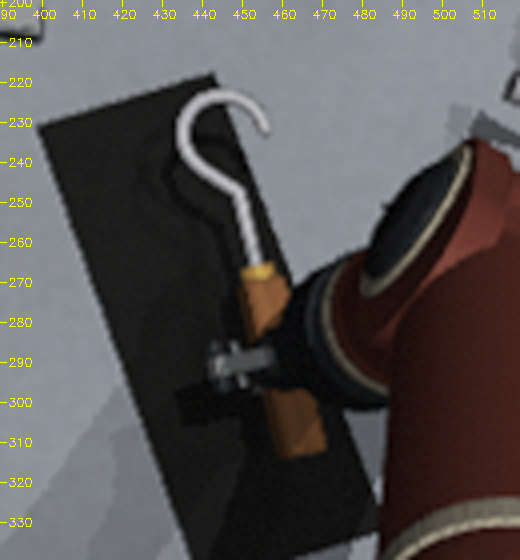

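```bash
python3 - <<'E'
from h import *
C=np.array([.6194,.1809]); psi=2.0
p,q=tcp_for(C,psi,.125); print(p,arm.ik(p,q))
arm.movep(p,q); arm.pause(.3); print(hookpose(),arm.read_time(),arm.read_ft_force(),arm.read_wrist_torque())
for n in("side","top"): cv2.imwrite(f"pics/{n}3.png",snapshot(n))
crop(cv2.imread("pics/side3.png"),170,170,290,280,6,"s3.png"); crop(cv2.imread("pics/top3.png"),220,140,320,240,6,"t3.png")
E
```

```text
[0.67557982 0.05814485 0.1895    ] [ 0.12525493  0.81036274 -0.45668664  1.44876     0.39643586  0.97454315
 -0.00293248]
(array([0.61955726, 0.18009836]), np.float64(1.9987156656309908), np.float64(0.12499986162495541)) 6.8 [ 0.37027686 -0.09724968 -3.35348363] [-0.04590799  0.00270196 -0.02056439]
```

View pics/s3.png

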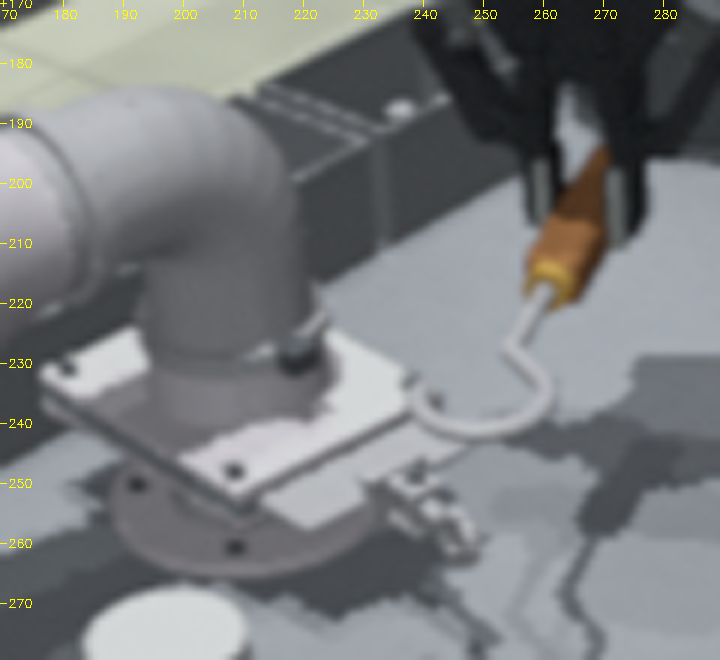

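View pics/t3.png

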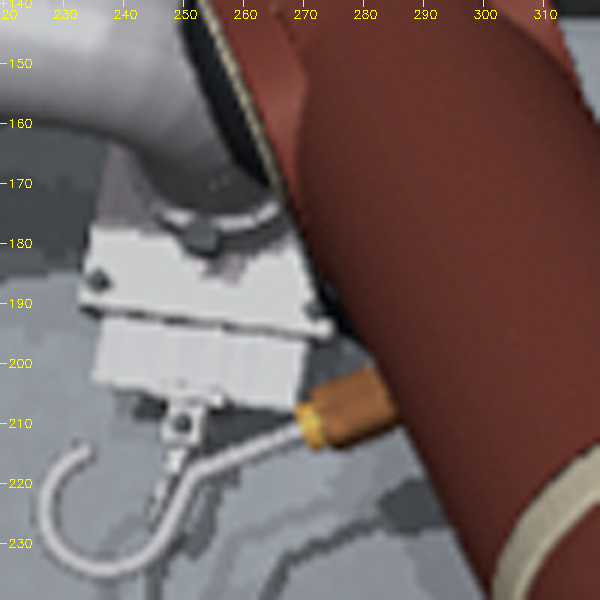

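```bash
python3 - <<'E'
from h import *
C,psi,z=hookpose()
for a in (-90,-45,0,45,90,135):
    X=np.r_[C+.024*u(psi+np.radians(a)),z]; print(a,proj("top",X).round(1),proj("side",X).round(1))
X=np.r_[C-.034*u(psi),z]; print("bend",proj("top",X).round(1),proj("side",X).round(1))
X=np.r_[C-.085*u(psi),z]; print("handlefront",proj("top",X).round(1),proj("side",X).round(1))
s=cv2.imread("pics/side3.png"); cv2.imwrite("pics/s3full.png",s[0:300,60:420])
t=cv2.imread("pics/top3.png"); crop(t,220,205,280,240,12,"t3z.png"); crop(s,230,205,270,250,14,"s3z.png")
E
```

```text
-90 [234.2 214.7] [239.2 234.5]
-45 [228.3 220.3] [239.7 238.9]
0 [228.  228.2] [246.1 241.4]
45 [233.5 233.7] [254.5 240.6]
90 [241.7 233.6] [259.9 237. ]
135 [247.7 228. ] [259.1 232.7]
bend [252.  218.4] [254.1 227.9]
handlefront [272.9 209.9] [260.8 216.9]
```

View pics/s3full.png

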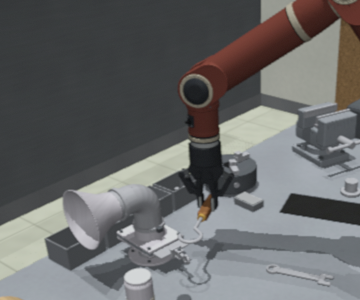

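View pics/t3z.png

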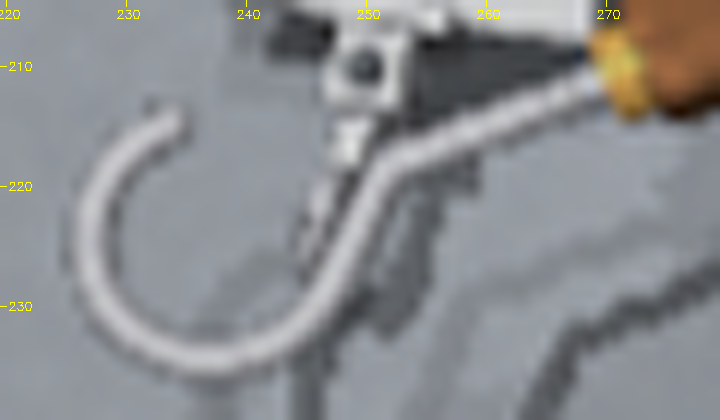

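View pics/s3z.png

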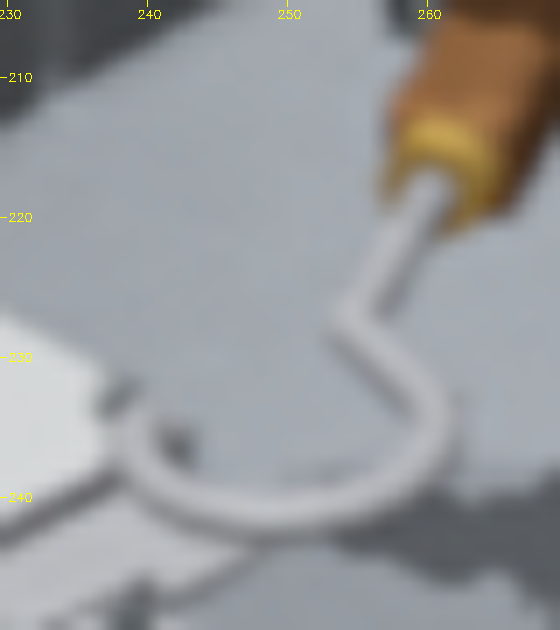

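```bash
cat >> h.py <<'E'
def ft(): return np.array(arm.read_ft_force())
def go(C,psi,z,v=.06,b=np.zeros(3)):
    p,q=tcp_for(C,psi,z); arm.line_to(p+b,v,ori=q)
def step_report(tag,F0,tgt=None):
    C,ps,z=hookpose(); f=ft()-F0
    print(tag,"C",C.round(4),"psi",round(float(ps),3),"z",round(float(z),4),"F",f.round(1),"t",round(arm.read_time(),1)); return f
E
python3 - <<'E'
from h import *
C=np.array([.6194,.1809]); psi=2.0
F0=ft()
go(C,psi,.07,.08); step_report("a",F0)
go(C,psi,.048,.05); arm.pause(.2); f=step_report("b",F0)
Ca,ps,z=hookpose(); b=np.r_[C-Ca,.048-z]; print(b, psi-ps)
go(C,psi,.048,.03,b); arm.pause(.2); step_report("c",F0)
for n in("side","top"): cv2.imwrite(f"pics/{n}4.png",snapshot(n))
crop(cv2.imread("pics/side4.png"),215,225,285,285,10,"s4.png"); crop(cv2.imread("pics/top4.png"),220,190,290,240,10,"t4.png")
E
```

```text
a C [0.6198 0.1811] psi 2.0 z 0.0704 F [-0.9 -1.3  0.6] t 7.7
b C [0.6196 0.181 ] psi 2.0 z 0.0484 F [-0.2 -0.  -0.5] t 8.5
[-0.00024438 -0.00012244 -0.0003887 ] 1.2248213559162835e-05
c C [0.6192 0.1808] psi 2.0 z 0.0477 F [-0.2 -0.3  0.2] t 9.0
```

View pics/s4.png

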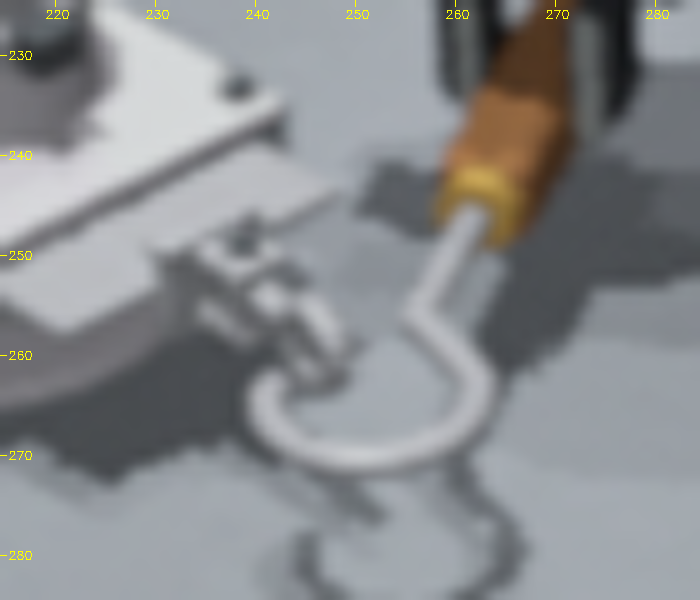

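View pics/t4.png

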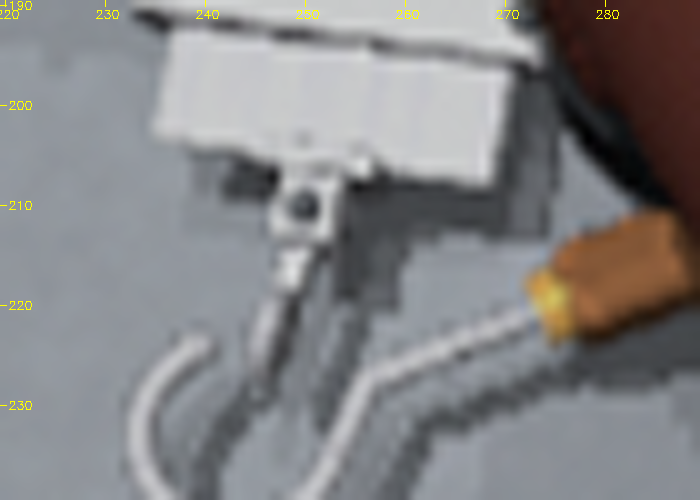

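```bash
python3 - <<'E'
from h import *
e=-.25; C=np.array([.6425,.1738])-.024*u(e); b=np.r_[-.0001,0,0]
F0=ft(); np.save("F0.npy",F0)
for ph in (125,120,115): go(C,e+np.radians(ph),.048,.06,b)
arm.pause(.2); step_report("x",F0)
for n in("side","top"): cv2.imwrite(f"pics/{n}5.png",snapshot(n))
crop(cv2.imread("pics/side5.png"),230,240,270,275,15,"s5.png"); crop(cv2.imread("pics/top5.png"),225,200,275,245,13,"t5.png")
Ca,psi,z=hookpose()
for a in (-90,-60,-30,0): 
    X=np.r_[Ca+.024*u(psi+np.radians(a)),z]; print(a,proj("top",X).round(1),proj("side",X).round(1))
E
```

```text
x C [0.6196 0.1799] psi 1.758 z 0.0481 F [ 0.5 -0.5 -0.1] t 10.3
-90 [242.9 223.2] [242.8 261.6]
-60 [238.2 225.2] [241.2 264.6]
-30 [235.  229.2] [242.4 267.6]
0 [234.3 234.2] [246.2 269.7]
```

View pics/s5.png

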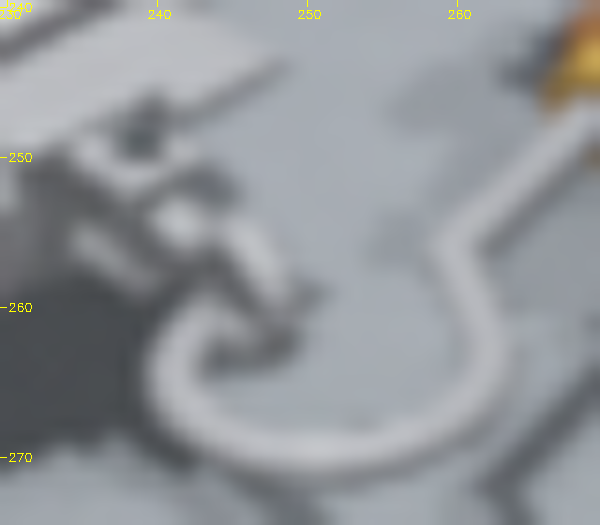

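View pics/t5.png

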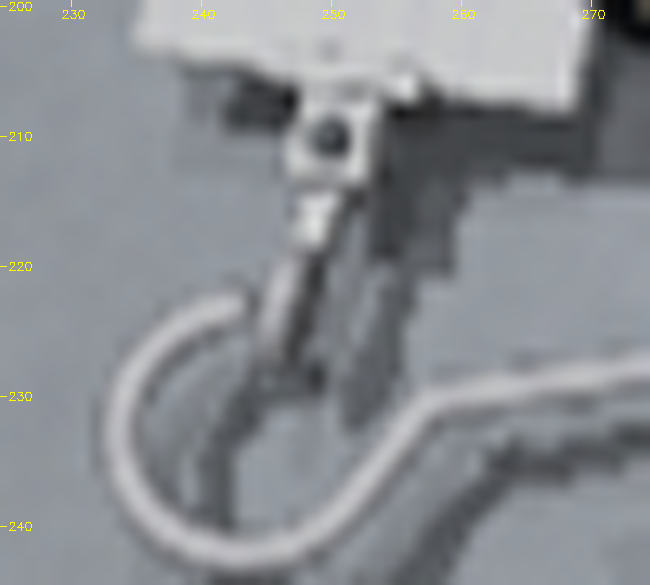

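```bash
python3 - <<'E'
from h import *
e=-.25; C=np.array([.6418,.174])-.024*u(e); b=np.r_[-.0003,0,0]
F0=np.load("F0.npy")
for ph in (115,112,109,106,103,100,97):
    go(C,e+np.radians(ph),.048,.04,b)
    f=step_report(ph,F0)
    if np.linalg.norm(f)>6: break
arm.pause(.1); step_report("x",F0)
for n in("side","top"): cv2.imwrite(f"pics/{n}6.png",snapshot(n))
crop(cv2.imread("pics/side6.png"),230,240,270,275,15,"s6.png"); crop(cv2.imread("pics/top6.png"),225,200,275,245,13,"t6.png")
E
```

```text
115 C [0.6181 0.18  ] psi 1.757 z 0.048 F [ 0.8 -1.1  0.4] t 10.6
112 C [0.6181 0.1799] psi 1.706 z 0.0481 F [0.7 0.4 0.5] t 11.0
109 C [0.6182 0.18  ] psi 1.653 z 0.0481 F [ 0.7 -0.7  0. ] t 11.3
106 C [0.6183 0.18  ] psi 1.601 z 0.048 F [ 0.7 -1.2  0.5] t 11.6
103 C [0.6183 0.18  ] psi 1.549 z 0.0481 F [ 1.7 -0.5 -0.8] t 11.9
100 C [0.6183 0.18  ] psi 1.497 z 0.0481 F [ 0.1  0.3 -0.4] t 12.3
97 C [0.6183 0.18  ] psi 1.444 z 0.0481 F [ 0.8 -0.4  0.1] t 12.6
x C [0.6185 0.1799] psi 1.444 z 0.0481 F [ 1.4 -0.  -0.4] t 12.7
```

View pics/s6.png

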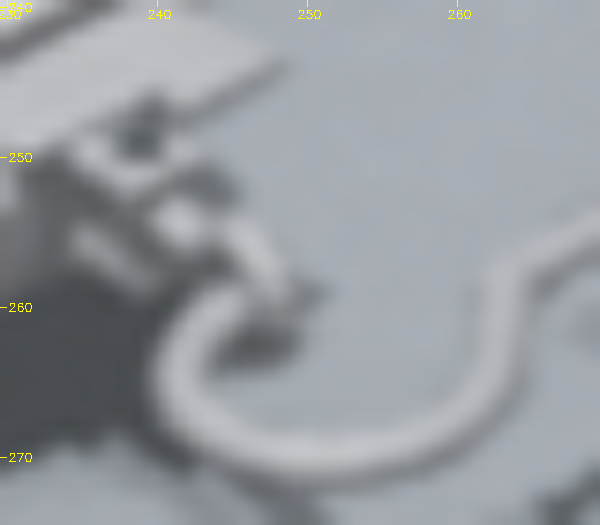

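View pics/t6.png

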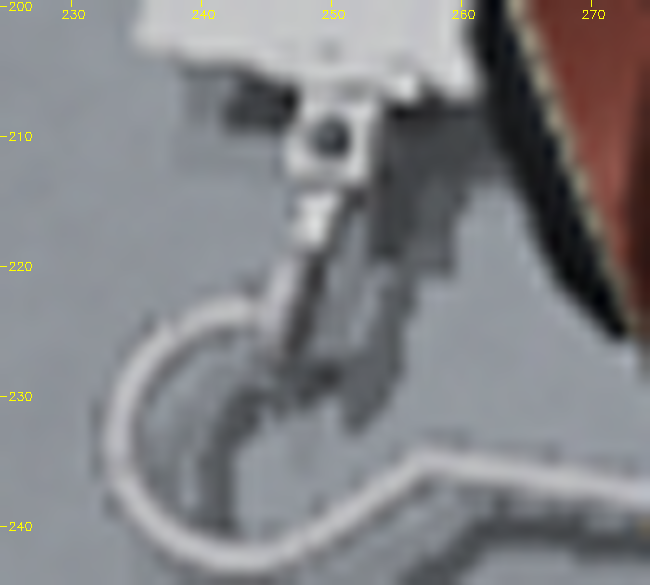

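```bash
python3 - <<'E'
from h import *
e=-.25; C=np.array([.6418,.174])-.024*u(e); b=np.r_[-.0003,0,0]
F0=np.load("F0.npy")
for ph in (94,91,87,83,79,74,69,64,59,54,49,44,39,34,29,24,19,14,9,4,0):
    go(C,e+np.radians(ph),.048,.05,b)
    f=step_report(ph,F0)
    if np.linalg.norm(f)>8: print("STOP");break
arm.pause(.1); step_report("x",F0)
for n in("side","top"): cv2.imwrite(f"pics/{n}7.png",snapshot(n))
crop(cv2.imread("pics/side7.png"),220,240,300,290,10,"s7.png"); crop(cv2.imread("pics/top7.png"),215,195,275,255,10,"t7.png")
E
```

```text
94 C [0.6183 0.1799] psi 1.392 z 0.0481 F [ 1.9 -0.4 -0.7] t 13.1
91 C [0.6183 0.1799] psi 1.34 z 0.0481 F [ 1.3 -1.4  0.1] t 13.4
87 C [0.6183 0.18  ] psi 1.27 z 0.0481 F [ 1.  -1.4  0.4] t 13.7
83 C [0.6183 0.18  ] psi 1.201 z 0.0481 F [ 1.1 -1.7  0.3] t 14.1
79 C [0.6183 0.18  ] psi 1.131 z 0.0481 F [ 0.7 -0.2  0.1] t 14.4
74 C [0.6183 0.18  ] psi 1.044 z 0.0481 F [ 1.8 -0.2 -0.9] t 14.8
69 C [0.6184 0.18  ] psi 0.956 z 0.0481 F [ 1.1 -0.7 -0.2] t 15.2
64 C [0.6184 0.1799] psi 0.869 z 0.0481 F [0.6 0.1 0.5] t 15.6
59 C [0.6184 0.1799] psi 0.782 z 0.0481 F [ 0.5 -0.9  0.8] t 15.9
54 C [0.6184 0.1799] psi 0.694 z 0.048 F [ 0.3 -0.1 -0.3] t 16.3
49 C [0.6184 0.1799] psi 0.607 z 0.048 F [-0.3 -0.6 -0.4] t 16.7
44 C [0.6184 0.1799] psi 0.52 z 0.048 F [ 0.3 -1.2 -0.6] t 17.1
39 C [0.6184 0.1798] psi 0.432 z 0.048 F [-0.1 -1.5 -0.3] t 17.5
34 C [0.6184 0.1798] psi 0.345 z 0.048 F [ 0.  -0.2 -0.1] t 17.9
29 C [0.6183 0.1798] psi 0.258 z 0.048 F [ 1.5 -1.  -0.7] t 18.2
24 C [0.6183 0.1797] psi 0.17 z 0.048 F [-0.1 -0.5  0.1] t 18.6
19 C [0.6183 0.1797] psi 0.083 z 0.048 F [ 0.3 -0.5 -0.4] t 19.0
14 C [0.6182 0.1797] psi -0.004 z 0.048 F [ 0.3 -0.9 -0.3] t 19.4
9 C [0.6182 0.1797] psi -0.092 z 0.048 F [ 0.2 -0.3  0.4] t 19.8
4 C [0.6182 0.1796] psi -0.179 z 0.048 F [-0.6 -0.3 -0.8] t 20.1
0 C [0.6182 0.1798] psi -0.249 z 0.048 F [ 0.3 -0.4 -0.7] t 20.5
x C [0.6182 0.1792] psi -0.25 z 0.048 F [ 0.4 -0.6 -0.3] t 20.6
```

View pics/s7.png

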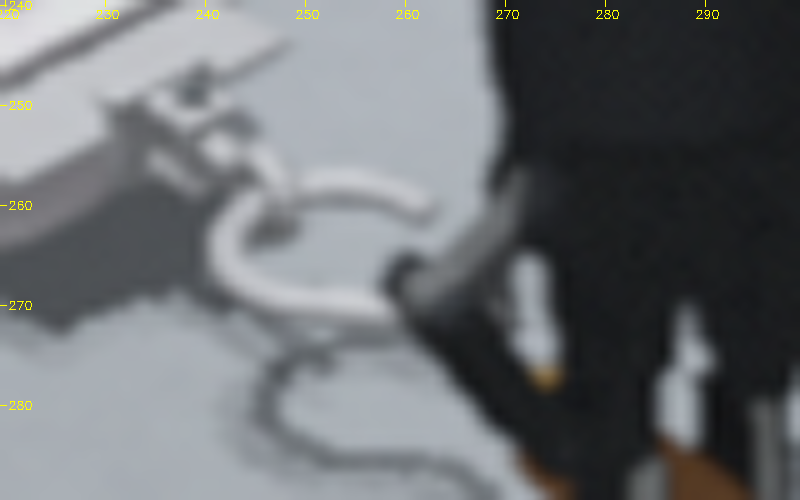

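View pics/t7.png

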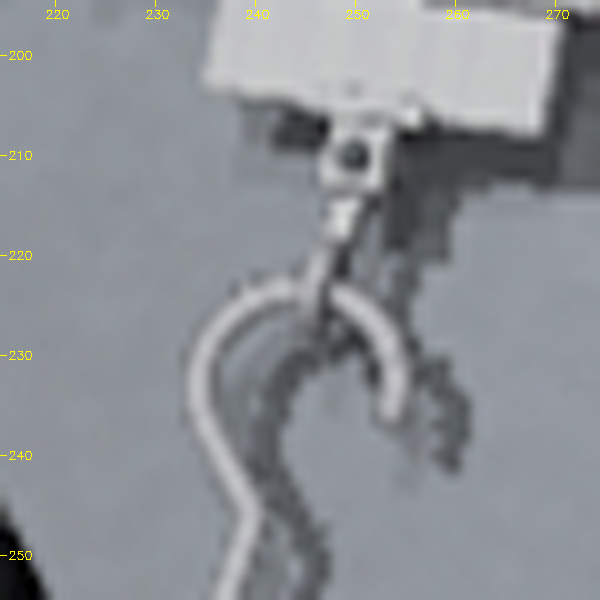

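```bash
cat > pull.py <<'E'
from h import *
import sys
g=-.1; pin0=np.array([.6715,.1663]); F0=np.load("F0.npy"); b=np.r_[-.0003,0,0]
def Cd(d): # blend lateral from current eye line to gate line
    return pin0-(.0545+d)*u(g)
E
python3 - <<'E'
from pull import *
C0,p0,_=hookpose(); C0=np.array([.6185,.1796])
d0=-(C0-pin0)@u(g)-.0545; print("d0",d0)
n=16
d=d0
for k in range(1,n+1):
    d=d0+.003*k; w=max(0,1-k/8)
    lat=np.array([-np.sin(g),np.cos(g)]); l0=(C0-pin0)@lat
    C=Cd(d)+w*l0*lat; psi=g+w*(-.25-g)
    go(C,psi,.048,.03,b); f=step_report(round(d*1e3,1),F0); print("   pull",round(float(f[:2]@u(g)),1),"lat",round(float(f[:2]@lat),1))
    if np.linalg.norm(f)>14: print("STOP");break
cv2.imwrite("pics/top8.png",snapshot("top")); crop(cv2.imread("pics/top8.png"),200,180,280,280,6,"t8.png")
E
```

```text
d0 -0.00043699479886188247
2.6 C [0.6169 0.1788] psi -0.231 z 0.0486 F [ 5.5 -0.2 -1.3] t 21.0
   pull 5.5 lat 0.4
5.6 C [0.6153 0.1784] psi -0.213 z 0.0488 F [ 8.2 -0.2 -2.6] t 21.3
   pull 8.2 lat 0.6
8.6 C [0.6125 0.1779] psi -0.193 z 0.0488 F [ 9.2 -0.1 -2.4] t 21.6
   pull 9.1 lat 0.8
11.6 C [0.6095 0.1774] psi -0.175 z 0.0488 F [ 9.   0.4 -2.2] t 21.9
   pull 8.9 lat 1.3
14.6 C [0.6064 0.1769] psi -0.156 z 0.0488 F [ 8.1 -0.4 -1.9] t 22.2
   pull 8.1 lat 0.5
17.6 C [0.6034 0.1763] psi -0.137 z 0.0488 F [ 9.2  0.2 -2.2] t 22.6
   pull 9.2 lat 1.1
20.6 C [0.6003 0.1757] psi -0.118 z 0.0488 F [ 8.6  0.5 -3.5] t 22.9
   pull 8.5 lat 1.4
23.6 C [0.5973 0.1751] psi -0.099 z 0.0489 F [ 8.2  0.4 -2.5] t 23.2
   pull 8.2 lat 1.2
26.6 C [0.5943 0.1755] psi -0.099 z 0.0488 F [ 8.5  0.  -2.7] t 23.4
   pull 8.5 lat 0.9
29.6 C [0.5913 0.1758] psi -0.099 z 0.0488 F [ 8.6  0.5 -1.8] t 23.7
   pull 8.5 lat 1.3
32.6 C [0.5884 0.1762] psi -0.099 z 0.0488 F [ 8.9  0.7 -2.4] t 23.9
   pull 8.8 lat 1.6
35.6 C [0.5854 0.1765] psi -0.099 z 0.0488 F [ 9.2  0.3 -2. ] t 24.2
   pull 9.1 lat 1.2
38.6 C [0.5824 0.1768] psi -0.099 z 0.0488 F [ 8.7  0.6 -2.5] t 24.4
   pull 8.6 lat 1.4
41.6 C [0.5795 0.1772] psi -0.099 z 0.0488 F [ 8.   0.8 -3.2] t 24.7
   pull 7.9 lat 1.6
44.6 C [0.5765 0.1775] psi -0.099 z 0.0488 F [ 9.4  1.1 -2.2] t 24.9
   pull 9.3 lat 2.0
47.6 C [0.5735 0.1778] psi -0.099 z 0.0488 F [ 8.6  0.5 -2.5] t 25.2
   pull 8.5 lat 1.3
```

View pics/t8.png

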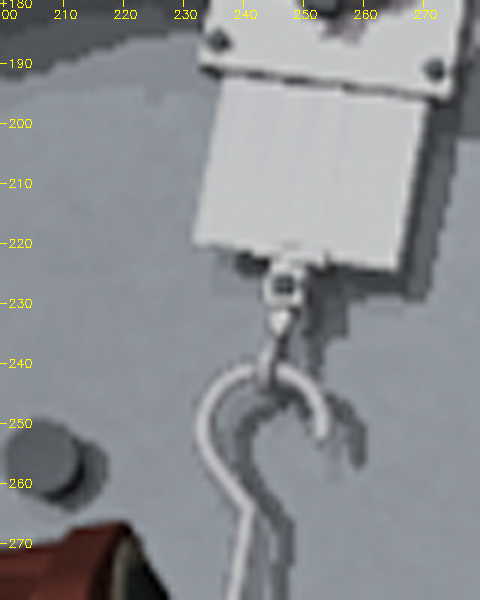

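```bash
python3 - <<'E'
from pull import *
d=.0476
lat=np.array([-np.sin(g),np.cos(g)])
while d<.085:
    d+=.001
    go(Cd(d),g,.048,.015,b); f=step_report(round(d*1e3,1),F0); p=float(f[:2]@u(g)); print("   pull",round(p,1),"lat",round(float(f[:2]@lat),1))
    if p>15.5 or np.linalg.norm(f)>18: print("STOP");break
for _ in range(4):
    arm.pause(.05); f=ft()-F0; print(f.round(1), hookpose()[0].round(4))
print(d); np.save("d.npy",d)
cv2.imwrite("pics/top9.png",snapshot("top")); crop(cv2.imread("pics/top9.png"),200,180,280,280,6,"t9.png")
E
```

```text
48.6 C [0.5725 0.1779] psi -0.099 z 0.0488 F [ 8.1  1.3 -2.6] t 25.5
   pull 7.9 lat 2.1
49.6 C [0.5715 0.178 ] psi -0.099 z 0.0488 F [ 7.8  1.9 -3.1] t 25.7
   pull 7.6 lat 2.7
50.6 C [0.5705 0.1781] psi -0.099 z 0.0488 F [ 8.9  0.4 -1.9] t 26.0
   pull 8.8 lat 1.3
51.6 C [0.5695 0.1782] psi -0.099 z 0.0488 F [ 8.9  0.8 -3.4] t 26.2
   pull 8.8 lat 1.6
52.6 C [0.5686 0.1784] psi -0.099 z 0.0488 F [ 7.8  0.2 -2.6] t 26.5
   pull 7.8 lat 1.0
53.6 C [0.5676 0.1784] psi -0.099 z 0.0488 F [ 8.8  0.9 -1.8] t 26.7
   pull 8.6 lat 1.8
54.6 C [0.5666 0.1786] psi -0.099 z 0.0488 F [ 8.8 -0.  -2.7] t 27.0
   pull 8.8 lat 0.9
55.6 C [0.5656 0.1787] psi -0.099 z 0.0488 F [ 9.1  1.1 -3. ] t 27.2
   pull 8.9 lat 2.0
56.6 C [0.5646 0.1788] psi -0.099 z 0.0488 F [ 9.2  1.5 -2.3] t 27.5
   pull 9.0 lat 2.4
57.6 C [0.5636 0.1789] psi -0.099 z 0.0488 F [ 8.4  0.8 -2.5] t 27.7
   pull 8.3 lat 1.6
58.6 C [0.5626 0.179 ] psi -0.099 z 0.0488 F [ 8.8  0.8 -2.8] t 28.0
   pull 8.7 lat 1.7
59.6 C [0.5616 0.1791] psi -0.099 z 0.0488 F [ 8.5  0.8 -2.9] t 28.2
   pull 8.4 lat 1.6
60.6 C [0.5607 0.1792] psi -0.099 z 0.0488 F [ 8.6  0.5 -3. ] t 28.5
   pull 8.5 lat 1.3
61.6 C [0.5597 0.1793] psi -0.099 z 0.0488 F [ 8.5  0.1 -2.6] t 28.7
   pull 8.4 lat 1.0
62.6 C [0.5595 0.1794] psi -0.099 z 0.0489 F [10.3  0.5 -3.6] t 29.0
   pull 10.2 lat 1.5
63.6 C [0.5594 0.1794] psi -0.1 z 0.049 F [11.1  0.3 -3.7] t 29.2
   pull 11.1 lat 1.4
64.6 C [0.5592 0.1794] psi -0.1 z 0.0491 F [13.4  0.5 -4.4] t 29.5
   pull 13.3 lat 1.8
65.6 C [0.559  0.1794] psi -0.101 z 0.0492 F [13.5  0.5 -4.8] t 29.7
   pull 13.3 lat 1.8
66.6 C [0.5589 0.1794] psi -0.101 z 0.0493 F [15.5 -0.6 -5.9] t 30.0
   pull 15.5 lat 1.0
67.6 C [0.5587 0.1795] psi -0.102 z 0.0494 F [17.2  0.1 -6.2] t 30.2
   pull 17.1 lat 1.8
STOP
[16.4 -0.2 -7.7] [0.5587 0.1795]
[17.8 -0.4 -6.7] [0.5587 0.1795]
[17.4 -0.7 -7. ] [0.5587 0.1794]
[17.7 -0.3 -7.7] [0.5587 0.1794]
0.06760000000000002
```

View pics/t9.png

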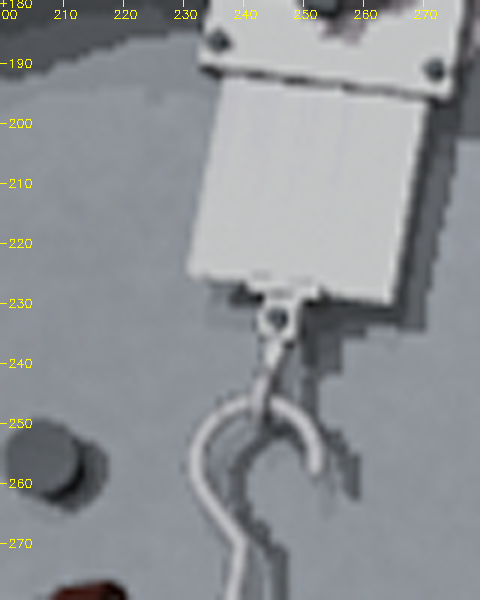

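```bash
python3 - <<'E'
from pull import *
d=float(np.load("d.npy"))
e=-.13; lat=np.array([-np.sin(g),np.cos(g)])
C=Cd(d)
for s in list(np.arange(.002,.0081,.002))+list(np.arange(.0085,.0115,.0005)):
    go(C+s*u(g),g,.048,.02,b); arm.pause(.05); f=np.mean([ft() for _ in range(1)],0)-F0
    Ca=hookpose()[0]; print(round(s*1e3,1),Ca.round(4),"z",round(float(hookpose()[2]),4),"pull",round(float(f[:2]@u(g)),1),"lat",round(float(f[:2]@lat),1),"fz",f[2].round(1))
    if f[:2]@u(g)<-3: break
print(arm.read_time())
E
```

```text
2.0 [0.559  0.1793] z 0.0492 pull 14.3 lat 1.2 fz -5.3
4.0 [0.5594 0.1793] z 0.049 pull 11.7 lat 0.9 fz -4.3
6.0 [0.5597 0.1793] z 0.0488 pull 7.9 lat 1.5 fz -2.2
8.0 [0.56   0.1791] z 0.0486 pull 4.7 lat 1.5 fz -0.4
8.5 [0.5601 0.1791] z 0.0486 pull 6.5 lat 2.4 fz -0.4
9.0 [0.5602 0.179 ] z 0.0485 pull 4.7 lat 2.1 fz -0.7
9.5 [0.5602 0.1788] z 0.0484 pull 4.7 lat 2.5 fz 0.1
10.0 [0.5603 0.1784] z 0.0483 pull 4.2 lat 2.1 fz 0.6
10.5 [0.5604 0.1778] z 0.0481 pull 4.8 lat 2.6 fz 0.1
11.0 [0.5606 0.1773] z 0.048 pull 4.3 lat 2.4 fz 1.8
33.4667
```

```bash
python3 - <<'E'
from pull import *
d=float(np.load("d.npy"))
lat=np.array([-np.sin(g),np.cos(g)])
C=Cd(d)
for s in np.arange(.0115,.0150,.0005):
    go(C+s*u(g),g,.048,.02,b); arm.pause(.1); f=np.mean([ft() for _ in range(5)],0)-F0
    Ca=hookpose()[0]; print(round(s*1e3,1),Ca.round(4),"z",round(float(hookpose()[2]),4),"pull",round(float(f[:2]@u(g)),1),"lat",round(float(f[:2]@lat),1),"fz",f[2].round(1))
    if f[:2]@u(g)<1: break
print(arm.read_time())
for n in("side","top"): cv2.imwrite(f"pics/{n}10.png",snapshot(n))
crop(cv2.imread("pics/side10.png"),220,245,300,295,10,"s10.png"); crop(cv2.imread("pics/top10.png"),215,215,265,275,10,"t10.png")
E
```

```text
11.5 [0.5608 0.177 ] z 0.0479 pull 2.8 lat 1.6 fz 0.7
12.0 [0.561  0.1768] z 0.0478 pull 2.3 lat 0.7 fz 0.9
12.5 [0.5615 0.1767] z 0.0478 pull 1.2 lat -0.5 fz -0.0
13.0 [0.5623 0.1769] z 0.0479 pull 0.1 lat -0.5 fz 0.3
34.8667
```

View pics/s10.png

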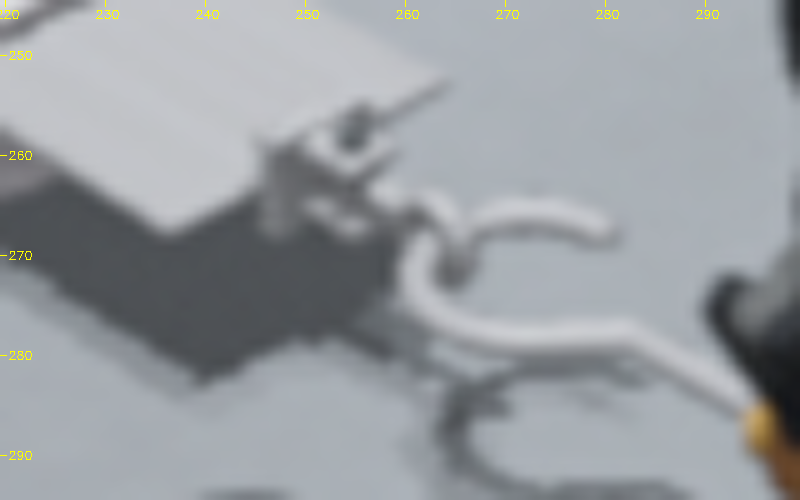

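View pics/t10.png

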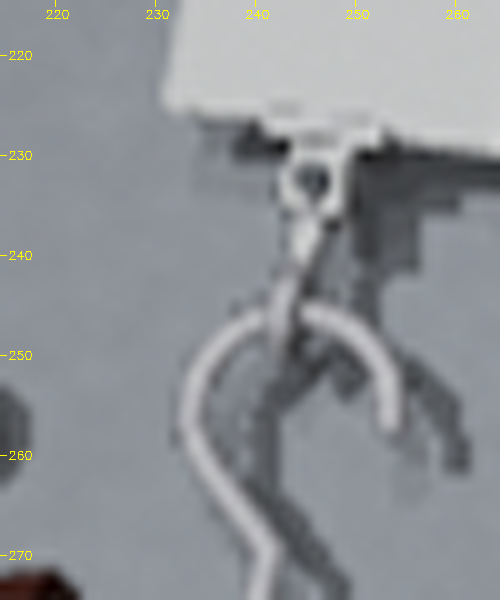

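```bash
python3 - <<'E'
from pull import *
for D in(.0574,):
  pin=pin0-D*u(g); print(pin,proj("top",np.r_[pin,.06]),proj("side",np.r_[pin,.06]))
  for a in (0,.05,.1,.15):
    d=-u(g-a); print(a,proj("top",np.r_[pin+.03*d,.048]),proj("top",np.r_[pin+.043*d,.048]),proj("side",np.r_[pin+.03*d,.048]))
print(onz("top",(231,225),.0505),onz("top",(264.8,229.8),.0505))
t=cv2.imread("pics/top10.png"); crop(t,228,222,268,258,18,"t10z.png")
E
```

```text
[0.61438676 0.17203044] [246.38725215 233.48223538] [255.39603908 259.06053345]
0 [245.199925   246.70555061] [244.31956681 251.95288091] [264.65046802 268.52507166]
0.05 [244.58726816 246.61444871] [243.43922532 251.82160653] [264.15218541 268.80052341]
0.1 [243.98128324 246.49340078] [242.568538   251.64719575] [263.6317662  269.06264692]
0.15 [243.38351024 246.34272028] [241.70973346 251.43010709] [263.09052332 269.3107332 ]
[0.63700152 0.21242724 0.0505    ] [0.6270493  0.12977913 0.0505    ]
```

View pics/t10z.png

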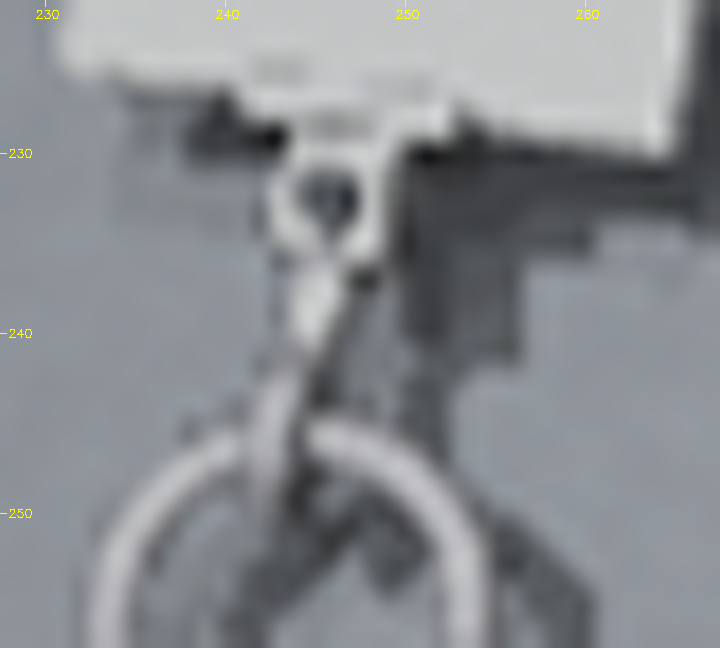

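```bash
python3 - <<'E'
from pull import *
b=np.r_[.0002,0,0]
e=-.22; hole=np.array([.5852,.1785]); Cs=hole-.024*u(e)
C0,p0,z0=hookpose()
def rep(tag):
    f=np.mean([ft() for _ in range(3)],0)-F0; C,p,z=hookpose(); print(tag,C.round(4),round(float(p),3),round(float(z),4),f.round(1),round(arm.read_time(),1)); return np.linalg.norm(f)
ok=True
for k in (.33,.67,1): 
    go(C0+k*(Cs-C0),p0+k*(e-p0),.048,.03,b)
    if rep(k)>7: ok=False;print("STOP");break
if ok:
  for ph in (5,10,15,20,26,32,38,44,50,56,62,68,74,80):
    go(Cs,e+np.radians(ph),.048,.06,b)
    if rep(ph)>6.5: print("STOP");break
cv2.imwrite("pics/top11.png",snapshot("top")); crop(cv2.imread("pics/top11.png"),205,215,265,275,10,"t11.png")
E
```

```text
0.33 [0.5624 0.1798] -0.139 0.048 [-0.  -0.5  0. ] 35.4
0.67 [0.5622 0.1819] -0.18 0.048 [ 0.7 -0.7  0.4] 35.8
1 [0.562  0.1841] -0.219 0.048 [-0.4 -0.3 -0.5] 36.2
5 [0.562  0.1832] -0.135 0.0481 [ 0.3 -1.4 -0.2] 36.5
10 [0.5621 0.1837] -0.047 0.048 [ 1.7 -0.1  0.2] 36.9
15 [0.5621 0.1839] 0.04 0.048 [ 0.7 -0.4 -0.6] 37.2
20 [0.562  0.1839] 0.127 0.048 [ 0.6  0.  -0.1] 37.6
26 [0.562 0.184] 0.232 0.048 [ 0.9  0.4 -0.6] 38.0
32 [0.5619 0.1841] 0.337 0.048 [ 1.  -0.5 -0.8] 38.3
38 [0.5618 0.1842] 0.442 0.048 [ 1.   0.3 -0.7] 38.7
44 [0.5617 0.1842] 0.547 0.048 [0.5 0.6 0.2] 39.1
50 [0.5616 0.1842] 0.651 0.0479 [ 0.8 -0.1 -0.7] 39.5
56 [0.5615 0.1842] 0.756 0.0479 [ 0.9 -1.4 -0.8] 39.9
62 [0.5616 0.1842] 0.861 0.0479 [ 1.1 -1.1  0.1] 40.3
68 [0.5616 0.1842] 0.965 0.0479 [ 2.  -2.5 -0.4] 40.6
74 [0.5616 0.1841] 1.07 0.0479 [ 2.3 -0.6 -0.2] 41.0
80 [0.5616 0.1841] 1.175 0.0479 [ 2.  -0.8 -0.7] 41.4
```

View pics/t11.png

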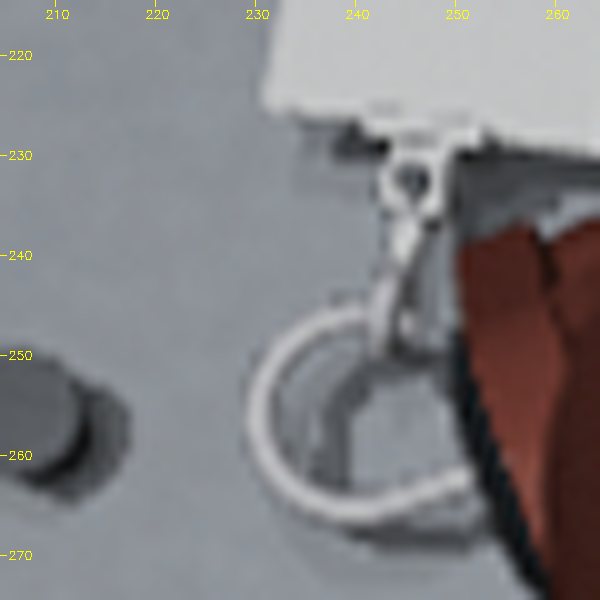

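```bash
python3 - <<'E'
from pull import *
b=np.r_[.0006,0,0]
e=-.22; hole=np.array([.5852,.1785]); Cs=hole-.024*u(e)
def rep(tag):
    f=np.mean([ft() for _ in range(3)],0)-F0; C,p,z=hookpose(); print(tag,C.round(4),round(float(p),3),round(float(z),4),f.round(1),round(arm.read_time(),1)); return np.linalg.norm(f)
for ph in (85,90,95,100,105,110,115,120,126,132):
    go(Cs,e+np.radians(ph),.048,.06,b)
    if rep(ph)>6.5: print("STOP");break
for n in("side","top"): cv2.imwrite(f"pics/{n}12.png",snapshot(n))
crop(cv2.imread("pics/side12.png"),235,245,295,290,10,"s12.png"); crop(cv2.imread("pics/top12.png"),205,215,265,275,10,"t12.png")
E
```

```text
85 [0.5617 0.1842] 1.262 0.0478 [ 2.1 -0.8 -0. ] 41.8
90 [0.5616 0.1842] 1.35 0.0478 [ 0.6 -0.5  0.4] 42.2
95 [0.5614 0.1842] 1.437 0.0477 [ 0.4 -0.7 -0. ] 42.5
100 [0.5616 0.184 ] 1.524 0.0478 [ 0.1 -0.1 -0.6] 42.9
105 [0.5618 0.1838] 1.611 0.0478 [0.  0.7 0.4] 43.2
110 [0.562  0.1838] 1.698 0.0479 [-0.3  0.8  0. ] 43.6
115 [0.562  0.1838] 1.785 0.0479 [ 1.1 -1.3  0.4] 43.9
120 [0.562  0.1838] 1.873 0.0479 [ 0.8 -0.2 -0.6] 44.3
126 [0.5619 0.1837] 1.977 0.0478 [-0.8 -0.8 -0. ] 44.6
132 [0.562  0.1837] 2.082 0.0478 [ 1.4 -0.9 -0.4] 45.0
```

View pics/s12.png

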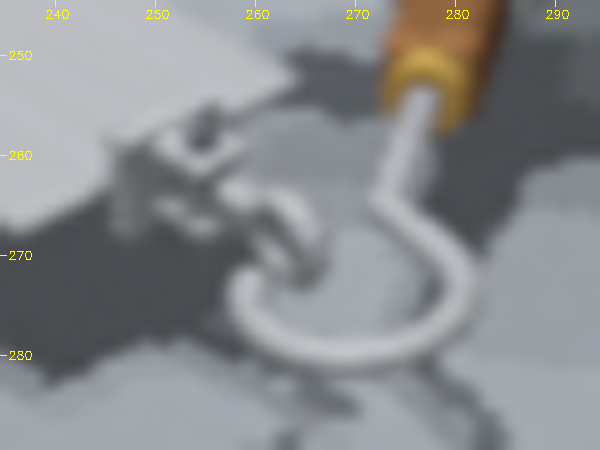

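View pics/t12.png

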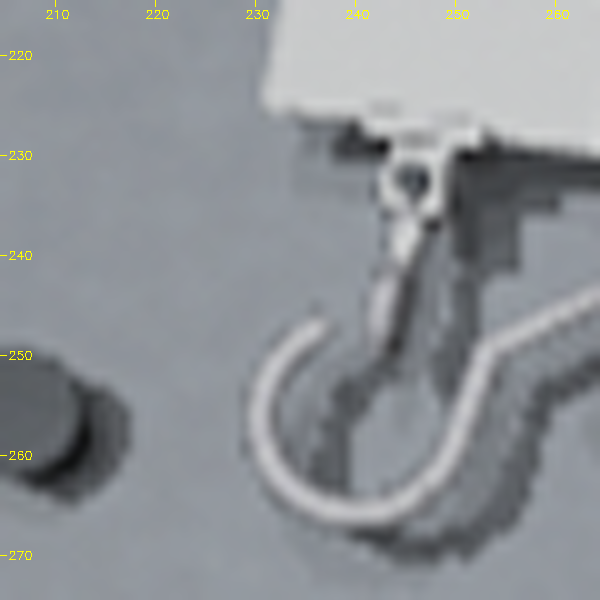

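```bash
python3 - <<'E'
from pull import *
p=np.array(arm.read_tool_pos()); p[2]+=.085
arm.line_to(p,.1)
G=np.array([.4838,-.321]); q=quat(.205)
arm.movep(np.r_[G,.16],q); arm.pause(.1); print(arm.read_time(),arm.read_tool_pos())
for n in("side","top"): cv2.imwrite(f"pics/{n}13.png",snapshot(n))
arm.line_to(np.r_[G,.084],.08); arm.pause(.2)
print(arm.read_tool_pos(),ft()-F0,arm.read_time())
z=.084
for _ in range(16):
    z-=.0007; arm.line_to(np.r_[G,z],.01); f=ft()-F0; a=arm.read_tool_pos()[2]; print(round(z,4),a.round(4),f.round(1))
    if f[2]>5: break
arm.pause(.1); print((ft()-F0).round(1),arm.read_tool_pos(),arm.read_time())
crop(cv2.imread("pics/side13.png"),330,100,460,230,5,"s13.png"); crop(cv2.imread("pics/top13.png"),210,180,280,270,7,"t13.png")
cv2.imwrite("pics/side14.png",snapshot("side")); crop(cv2.imread("pics/side14.png"),330,130,460,230,5,"s14.png")
E
```

```text
47.7583 [ 0.48512706 -0.3192456   0.16000587]
[ 0.48404524 -0.32115394  0.08455634] [ 0.2997492   0.44748271 -0.32234765] 49.1583
0.0833 0.0833 [0.1 0.6 0.5]
0.0826 0.0825 [0.  0.3 0.8]
0.0819 0.0818 [ 0.7 -0.8  0.6]
0.0812 0.0811 [ 0.3  0.3 -0.7]
0.0805 0.0804 [ 0.9 -0.2 -0.4]
0.0798 0.0797 [-0.2 -0.9  0.4]
0.0791 0.079 [ 0.8 -0.8 -0.6]
0.0784 0.0787 [-1.1  0.3  3.3]
0.0777 0.0787 [-2.1  0.6  7.6]
[-0.6  0.3  7.8] [ 0.48386752 -0.32104438  0.07868465] 51.5083
```

View pics/s13.png

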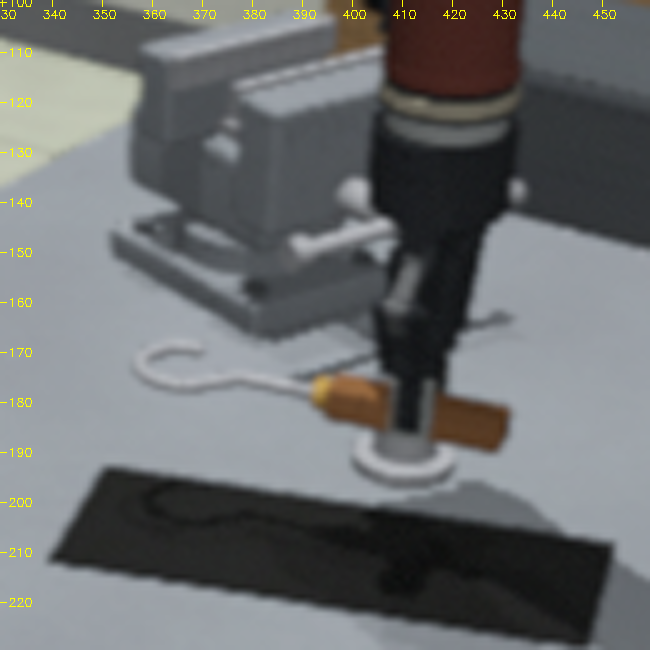

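View pics/t13.png

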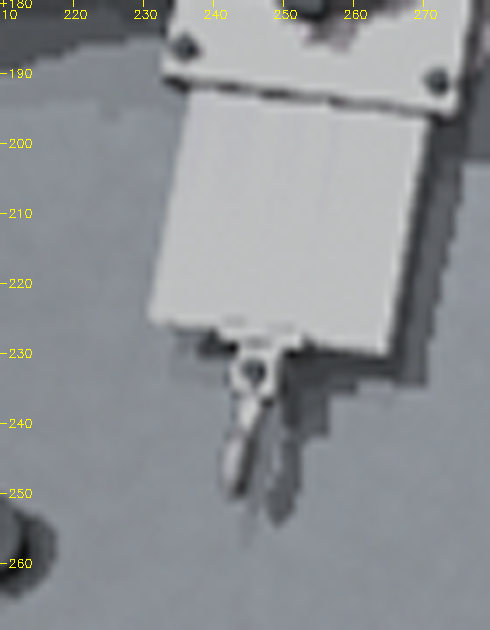

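View pics/s14.png

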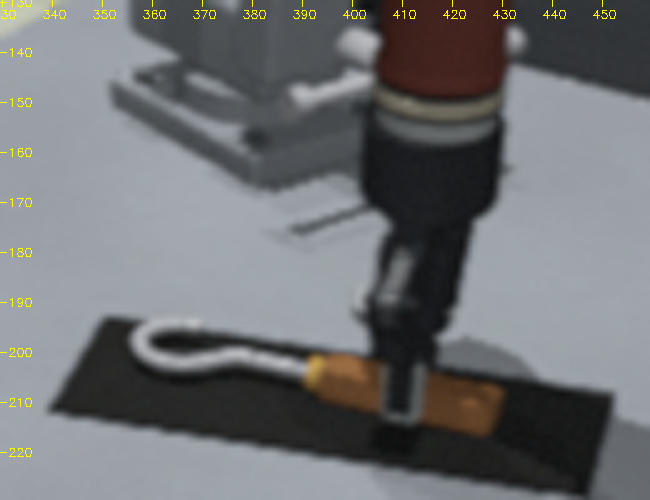

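```bash
python3 - <<'E'
from pull import *
arm.pause(.1)
arm.move_gripper(0.65); arm.pause(.1); print(arm.read_opening(),(ft()-F0).round(1))
p=np.array(arm.read_tool_pos()); p[2]=.22; arm.line_to(p,.12)
arm.movep(np.array([.40,-.50,.30]),quat(.205))
arm.pause(.3)
for n in("side","top"): cv2.imwrite(f"pics/{n}15.png",snapshot(n))
print(arm.read_time(),(ft()-F0).round(1),arm.read_tool_pos())
E
```

```text
0.6487582867049291 [0.8 0.2 1.3]
54.7667 [ 1.  -0.2  1.9] [ 0.40059028 -0.4993174   0.29982641]
```

View pics/side15.png

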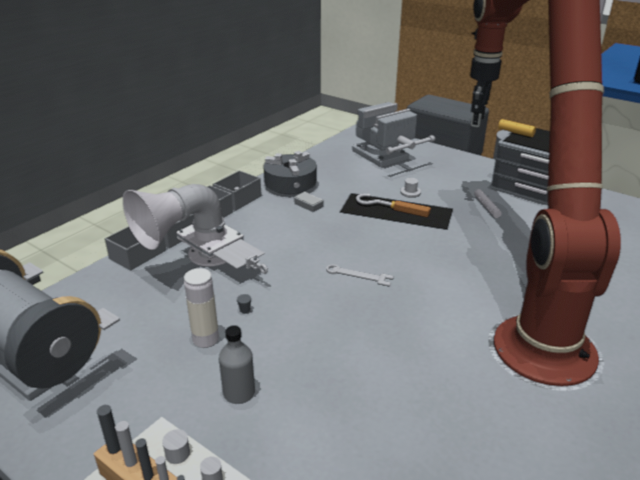

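View pics/top15.png

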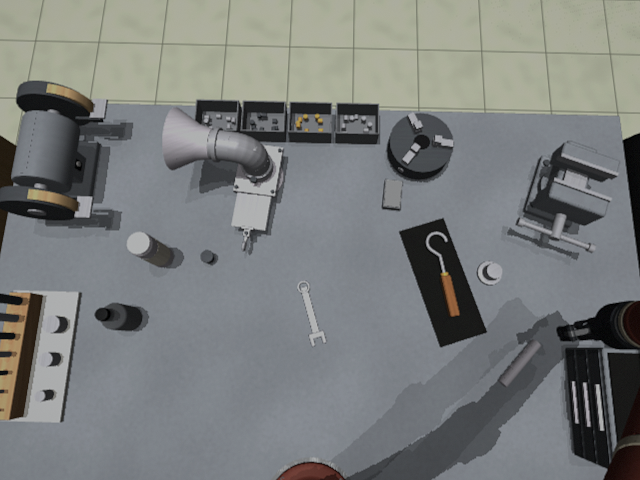

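The hook lies flat on the mat with its handle at about (449,295) in the top view. The plate stands drawn out with its pin at about (246,232), and the other items are at the same pixels as at the start.

```bash
python3 - <<'E'
from station import ticket
print(ticket.finish_job())
E
```

```text
the job is handed in; nothing more can be done
None
```

The gate is open and the hook is back on the mat. I handed the job in at about 55 s of the 72 s allowed, and no verdict was reported.

**What I did:**
- **Threading:** I swung the hook through the eye about the hook's centre. Wrist force readings between steps stayed under about 3 N, which is noise level.
- **Drawing out:** The plate dragged at about 8.5 N. It came up firm after about 57 mm of travel, and I held it at a 17 N pull. The total force was about 19 N, under the 25 N limit.
- **Backing out:** I eased off the pull, centred the hook in the hole and swung it back out. Readings stayed under about 3.5 N.
- **Setting down:** I laid the hook down at its pick-up spot, pressing about 8 N onto the mat while still holding it. Then I opened the fingers and withdrew.

**Last checks:**
- **Gate:** The plate pin is at the same pixel as it was at the stop, so the gate has not slid back.
- **Hook:** It lies flat with its handle over the mat.
- **Other items:** They show no visible shift. The arm stands clear of everything.

**Less certain:**
- **Plate reading:** It was never read directly. I estimate it started about 7 mm out and ended near 64–65 mm.
- **Eye angle:** The eye did not straighten fully under the pull and stayed about 0.1 rad off.
- **Camera offsets:** The two camera views differed from the arm's own position by up to about 1 pixel (1–2 mm).

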